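# Shut off and vent the counter rinser

### The job

Shut down the counter rinser: turn its stopcock fully closed and slide the white mug, standing upright, under the spray nozzle to catch the drips. Only then squeeze the sprung trigger fully towards its fixed grip, hold it for about a second to let the pressure out, and let it spring back. Leave the mug under the nozzle and do not tip it, and leave the other things where they are.

Things in the scene. Friction and masses are not known exactly. Their poses are not given: they have to be found in the camera images.
- rinser: fixed steel counter rinser; origin at the centre of its round foot (radius 30) on the worktop, local -x to its front. Column radius 12 up to z 185, level arm to the front, gun body 52 x 24 x 28 centred at x -90, z 186: nozzle below it, fixed grip and trigger upright on it. Supply pipe (radius 9, axis z 52) runs to local -y through the stopcock (y -110) to an elbow at y -170
- nozzle (a point): centre of the nozzle's mouth, 135 above the worktop, at local (-90, 0, 135) of the rinser; nozzle head radius 12
- grip_top (a point): top of the fixed grip, an upright black round bar, 20 across, 90 tall, axis at local x -80, y 0, from z 198 to 288 of the rinser
- trigger_tip (a point): top end of the trigger, an upright steel lever 16 wide (local y) and 10 thick, in front (local -x) of the grip; its pivot is at local (-106, 0, 200) and the tip is 81 from the pivot
- trigger_lever (a joint): trigger angle in rad: 0 = released, leaning 0.25 rad forward from upright; 0.30 = fully squeezed against its stop, leaning 0.05 rad back, still 8 mm clear of the grip. It takes about 2 N to start and 6 N to finish at 65 above the pivot, and springs back
- stopcock_hinge (a point): point on the vertical axis of the stopcock handle, at the handle's mid height: local (0, -110, 92) of the rinser. Below the handle, the valve stem and body reach from z 84 down
- stopcock_tip (a point): free end of the stopcock's flat lever handle, 83 from its axis, on the handle's centre line at its mid height; the last 46 is a black sleeve 15 wide and 12 thick
- stopcock_handle (a joint): stopcock angle in rad: 0 = open, handle along the pipe (pointing to local -y of the rinser); 1.571 = closed stop, handle across the pipe, pointing to the rinser's front (local -x). Closing turns it clockwise seen from above; it stays where it is left and takes about 2 N at the sleeve
- mug: plain white loose mug (about 0.3 kg), 88 across, 95 tall, walls about 4. Origin on its underside, 18 off the cup's axis: the axis is at local (0, 18), and the handle sticks out along local -y, to y -63
- seasoning_jar: bystander: small round glass spice jar with a dark lid, 41 across, 105 tall, origin under its centre
- salt_mill: bystander: small clear and white salt shaker, 44 across, 90 tall, origin under its centre
- candle: bystander: flat tea candle in a tin cup, 38 across, 15 tall, origin under its centre
- tape_roll: bystander: roll of brown tape lying flat, 96 across, 48 tall, origin under its centre
- mug_mouth (a point): centre of the mug's mouth, on the cup's axis, 95 above its underside
- mug_handle (a point): point on the outer part of the mug's handle, 66 from the cup's axis, 60 above the underside; here the handle reaches 15 farther out, is at most 26 thick (local x) and spans heights 17 to 87
Things that resemble listed ones, but are neither listed nor needed, are in the scene too. What is shaped like the mug but pink or turquoise is not meant.

How it is judged:
By the outcome, as a careful person would: the job done as asked, in the order asked, and still so for the second after the job is handed in, with the robot touching nothing.
It also fails if it takes over 67 s, if anything falls off the work surface, if the arm or the gripper's body presses on something with over 40 N, if the wrist force passes 120 N, or if a joint passes its speed limit or range.

### The arm

A 7-joint arm with a two-finger parallel gripper is mounted at the origin on a cart in front of the work surface, level with it; the furniture and walls round the work are solid. World frame = base frame: x ahead of the robot, y to its left, z up, the work surface at z = 0. Lengths are in mm, angles in degrees, forces in N, time in s.
With the tool pointing down it reaches from about 425 to 1025 mm from the base axis. Payload 3.6 kg.
Tool frame: the origin (TCP) lies at the centre of the arm's flange, where the gripper is bolted on; the fingertips stand 173 mm ahead of it and the grasp point (between the pads) lies 155 mm ahead of it (robot.tcp_to_tips is the distance from the TCP to the fingertips, in mm); z points along the fingers, y is the line along which they close (so a half turn about z gives the same grasp; the last joint's range is limited). The gripper opens to 85 mm and grips with 20 to 120 N. Pads are 22 mm wide; open, the fingers measure 114 mm over their backs; the gripper's body (76 mm by 85 mm) begins 54 mm behind the grasp point. The pads swing forward as they close: fully open they stand 13 mm farther back than shut.
Start: joints at [-70.961, 33.873, 2.773, 92.16, -1.908, 54.013, -1.931], TCP at [299.453, 660.271, 404.702] pointing down, gripper open.
Joint ranges: [-153.93, 153.93], [-27.13, 128.08], [-72.61, 78.16], [10.71, 143.7], [-87.88, 267.88], [4.46, 118.87], [-176.78, 176.78]. Speed limits (degrees/s): [147.25, 147.25, 180, 180, 180, 180, 180].

### API

Orientations are given as [roll, pitch, yaw] about the fixed x, y, z axes, in that order (R = Rz(yaw) Ry(pitch) Rx(roll)).
In Python, from cell import robot gives the robot as it stands.
- The arm moves only by the shell command python3 -m pendant 'ROWS' [OPENING] [FORCE]. ROWS is JSON, a list that holds one entry, the list of rows, each a list of 4 numbers: the shift along the tool's x, y, z in m, then the turn about the tool's z in rad. A call has 1 to 5 rows; each row shifts and turns the commanded pose from where the row before left it, along the tool's axes as they then stand; what a row does not reach is not made up. A row lasts 1/12 s, in which the tool goes at most 41.7 mm and 7.16 degrees, less where a joint would pass 70% of its speed; a pose out of reach is approached as far as the arm can. A call with a gripper value outside its range is refused whole. OPENING is the finger opening in m, from 0 to 0.0854, set as the call begins (- or left out, the last holds). The fingers move at their own pace and stop on an object; FORCE is the grip in N (left out, the last holds). Time passes only in rows, so rows that do not move let the fingers close. It gives the time, the measured TCP pose, the force, the opening and the grip force at its end, in the units of the state.
- robot.read_state(): the state, without advancing time (a new reading comes with each control period).
- robot.camera(name): name is "scene" or "side" or "wrist"; returns a dict with "color" (480x640x3 uint8, red, green, blue), "range_z" (480x640 float32, mm along the optical axis (not along the pixel's ray), 0 where there is no reading), "fx", "fy", "cx", "cy" (pixels), "rvec" (rotation vector, rad) and "tvec" (3), from world to camera coordinates, as OpenCV has them; the wrist camera has in their place "hand_eye" (4x4, takes a point from camera to tool coordinates, whose origin is the TCP and whose axes are the flange's). Camera axes: x right, y down, z forward; pixel columns grow to the right and rows downward; lengths in mm; the calibration is good to about 2 mm. The wrist camera is an equidistant fisheye: a pixel r from the principal point sees the ray r / f radians off the axis. A picture is of the moment at which its call begins: read the wrist's pose just before it.
- robot.job_done(): hands the job in; it is judged then, once.
The state is a dict: "time": time; "q": joint angles; "dq": joint speeds; "joint_efforts": joint torques, N m; "eef_pos": TCP position; "tcp_rot": TCP orientation; "force": force on the tool from outside, world axes, zero at the start; "ft_torque": the same for the moment, N m; "grip_width": finger opening in mm; "grasp_force": force on a finger pad.
Only numpy, scipy, OpenCV 4.12 (cv2) and the standard library are available. Lean on these libraries where they do the work, as an engineer would, in place of code of your own. Each camera call takes 0.05 s, during which the arm holds its last target. There are 200 camera calls.

## Working session

There is one attempt and no reset: what is moved stays moved. The work goes in short steps, Python scripts to look and compute and a shell command to move; the robot and the scene stay as the last step left them, time stands still between calls to the robot, and variables do not carry over. Pictures are saved under pics/ and viewed, at most 10 in all, crops included, and the job is handed in when it is done.

```bash
mkdir -p pics; ls; cat > h.py <<'E'
import numpy as np, cv2
from cell import robot
def cam(n):
    c=robot.camera(n); return c
def pts(c):
    # world points for every pixel from range image (scene/side)
    R,_=cv2.Rodrigues(np.array(c["rvec"],float)); t=np.array(c["tvec"],float).reshape(3)
    v,u=np.mgrid[0:480,0:640]; z=c["range_z"]
    P=np.stack([(u-c["cx"])/c["fx"]*z,(v-c["cy"])/c["fy"]*z,z],-1)
    return (P-t)@R
def proj(c,X):
    R,_=cv2.Rodrigues(np.array(c["rvec"],float)); p=np.atleast_2d(X)@R.T+np.array(c["tvec"]).reshape(3)
    return np.c_[c["fx"]*p[:,0]/p[:,2]+c["cx"],c["fy"]*p[:,1]/p[:,2]+c["cy"]]
def ray(c,u,v,z):
    R,_=cv2.Rodrigues(np.array(c["rvec"],float)); t=np.array(c["tvec"],float).reshape(3)
    o=-R.T@t; d=R.T@np.array([(u-c["cx"])/c["fx"],(v-c["cy"])/c["fy"],1]); return o+d*(z-o[2])/d[2]
E
python3 - <<'E'
from h import *
print(robot.read_state())
for n in ("scene","side"):
    c=cam(n); cv2.imwrite(f"pics/{n}0.png",c["color"][:,:,::-1]); np.savez(f"{n}0.npz",**c)
    R,_=cv2.Rodrigues(np.array(c["rvec"],float)); print(n,-R.T@np.array(c["tvec"]).reshape(3),R[2],(c["range_z"]>0).mean())
E
```

```text
pics
{'time': 0.0, 'q': array([-70.96165974,  33.92485656,   2.76760953,  92.23565471,
        -1.907299  ,  54.01328776,  -1.93116139]), 'dq': array([ 0.00734254, -0.00921545, -0.00760118,  0.02433781, -0.04287566,
       -0.12400244,  0.01956694]), 'joint_efforts': array([-8.32706501e-04, -5.48696315e+01,  1.54646661e+00, -1.98118812e+01,
        9.43057094e-03,  8.71449796e-03,  2.32461457e-05]), 'eef_pos': array([299.24487506, 659.88123241, 403.55651406]), 'tcp_rot': array([-1.79872540e+02,  7.80612618e-03,  1.55609034e+02]), 'force': array([-0.48302857,  0.82547392,  0.14073092]), 'ft_torque': array([ 0.01936732, -0.00419783, -0.01656556]), 'grasp_force': 0.0, 'grip_width': 85.33121861932446}
scene [-622.32360314  542.02417185 1014.60684445] [ 0.74268391 -0.37530301 -0.55458836] 0.9957421875
side [-503.5831136  -273.16272881  982.49575403] [ 0.77063253  0.18291963 -0.61046369] 0.9959830729166667
```

View pics/scene0.png

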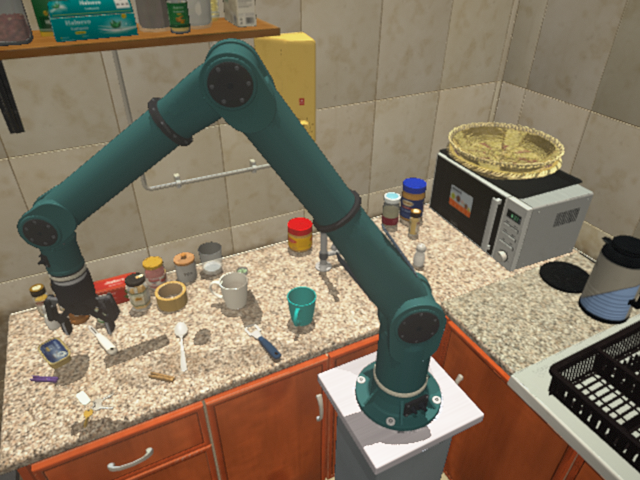

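View pics/side0.png

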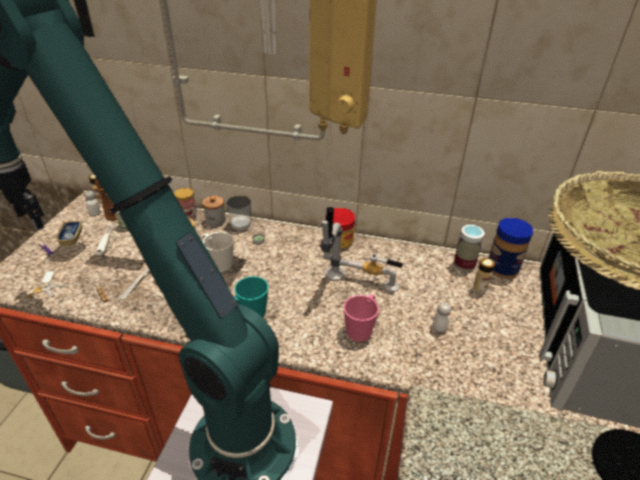

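The side view shows the rinser's foot at about (335,272), the gun near (328,235), the stopcock at (373,267) with a black sleeve ending near (402,264), and the white mug at (218,250). In the scene view the white mug is at (235,290) with its handle to the left, and the arm partly hides the rinser. I'll enlarge these areas and measure them.

```bash
python3 - <<'E'
from h import *
L=lambda n:{k:v for k,v in np.load(f"{n}0.npz",allow_pickle=True).items()}
s,c=L("side"),L("scene")
for d in (s,c):
    for k in("fx","fy","cx","cy"): d[k]=float(d[k])
a=cv2.resize(s["color"][190:350,190:420,::-1],None,fx=3.4,fy=3.4,interpolation=cv2.INTER_CUBIC)
cv2.imwrite("pics/sidecrop.png",a)
P=pts(s);Q=pts(c)
for n,u,v in [("foot",335,272),("gun",328,245),("griptop",331,212),("sleeve",398,263),("hubY",373,268),("elbow",392,284),("pink",361,320),("turq",252,290),("white",218,250),("red",342,225),("salt",441,322),("candle",259,239),("pepper",483,278)]:
    print(n,P[v,u].round())
# white mug: points in box
for nm,I,W,box in (("side",s["color"],P,(195,280,195,240)),("scene",c["color"],Q,(265,315,210,255))):
    sl=(slice(box[0],box[1]),slice(box[2],box[3])); w=W[sl].reshape(-1,3); col=I[sl].reshape(-1,3).astype(int)
    m=(w[:,2]>88)&(w[:,2]<102)&(np.ptp(col,axis=1)<40); r=w[m]
    A=np.c_[2*r[:,:2],np.ones(len(r))]; x=np.linalg.lstsq(A,(r[:,:2]**2).sum(1),rcond=None)[0]
    print(nm,len(r),"rim z",np.percentile(r[:,2],[5,50,95]).round(1),"centre",x[:2].round(1),"rad",np.sqrt(x[2]+x[0]**2+x[1]**2).round(1), r.min(0).round(),r.max(0).round())
    m=(w[:,2]>20)&(w[:,2]<85); h=w[m]; d=np.hypot(*(h[:,:2]-x[:2]).T); k=(d>52)&(d<85); print("handle",k.sum(),h[k].mean(0).round(1) if k.any() else "", h[k].min(0).round(),h[k].max(0).round())
E
```

```text
foot [561. -74.  18.]
gun [454. -73. 202.]
griptop [485. -71. 283.]
sleeve [ 551. -251.  100.]
hubY [ 555. -184.   64.]
elbow [ 553. -243.   18.]
pink [ 320. -188.   97.]
turq [393. 119.  55.]
white [481. 250.  98.]
red [676. -68. 107.]
salt [ 412. -382.   47.]
candle [667. 198.   7.]
pepper [ 589. -485.   65.]
side 227 rim z [88.5 92.9 97.6] centre [620.4 263.3] rad 107.6 [478. 224.  88.] [769. 325. 100.]
handle 356 [606.7 281.1  60.9] [542. 239.  22.] [702. 304.  85.]
scene 163 rim z [88.5 92.7 97.7] centre [520.6 266.4] rad 42.6 [475. 224.  88.] [567. 318. 101.]
handle 49 [553.6 323.7  53. ] [543. 307.  28.] [562. 335.  84.]
```

View pics/sidecrop.png

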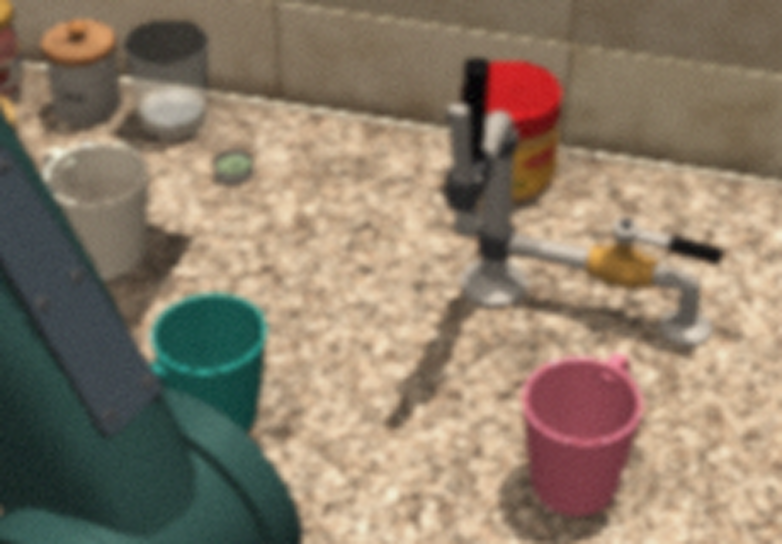

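The crop shows the rinser's foot at side (335,273), black grip up to (330,210), trigger to its left (325,225), stopcock hub at (373,257), sleeve tip at (401,265), and the handle lying along the pipe (open). The pink mug stands in front of the stopcock, and the turquoise one is left of the arm's shoulder.

```bash
python3 - <<'E'
from h import *
def L(n):
    d={k:v for k,v in np.load(f"{n}0.npz",allow_pickle=True).items()}
    for k in("fx","fy","cx","cy"): d[k]=float(d[k])
    return d
s,c=L("side"),L("scene"); P=pts(s);Q=pts(c)
def circ(r):
    A=np.c_[2*r[:,:2],np.ones(len(r))]; x=np.linalg.lstsq(A,(r[:,:2]**2).sum(1),rcond=None)[0]; return x[:2].round(1),np.sqrt(x[2]+x[0]**2+x[1]**2).round(1)
I=s["color"].astype(int); mx=I.max(2)
R,_=cv2.Rodrigues(s["rvec"].astype(float)); o=-R.T@s["tvec"].reshape(3)
v,u=np.mgrid[0:480,0:640]
# grip: dark pixels
m=(mx<60)&(u>322)&(u<342)&(v>203)&(v<242)&(P[...,2]>215)&(P[...,2]<292)
for r in range(206,240,4):
    k=np.where(m[r])[0]
    if len(k)>1:
        p=np.median(P[r,k],0); d=p-o; d[2]=0; d/=np.linalg.norm(d); print("grip row",r,k.min(),k.max(),p.round(),"axis~",(p+d*9)[:2].round(1))
# foot edge: rays to z=0..; sleeve
m=(mx<70)&(u>380)&(u<408)&(v>255)&(v<272); k=np.argwhere(m); print("sleeve px",len(k),k.min(0),k.max(0)); w=P[m]; w=w[w[:,2]>80]
q=cv2.fitLine(k[:,::-1].astype(np.float32),cv2.DIST_L2,0,.01,.01).ravel(); t=(k[:,::-1]-q[2:])@q[:2]
for tt in (t.min(),t.max()): e=q[2:]+q[:2]*tt; print(" end px",e.round(1),"ray z=92",ray(s,*e,92).round(1))
print(" depth mean",w.mean(0).round(1), "n",len(w))
# valve body yellow, hub
hs=cv2.cvtColor(s["color"],cv2.COLOR_RGB2HSV); m=(hs[...,0]>12)&(hs[...,0]<28)&(hs[...,1]>150)&(u>358)&(u<388)&(v>255)&(v<278)
k=np.argwhere(m); print("valve",k.mean(0),ray(s,k[:,1].mean(),k[:,0].mean(),52).round(1))
# pipe between foot and valve
w=P[(u>338)&(u<364)&(v>255)&(v<275)&(P[...,2]>42)&(P[...,2]<70)]; print("pipe",len(w),np.polyfit(w[:,1],w[:,0],1),w.mean(0).round(1))
# foot pixels on table
w=P[(u>322)&(u<350)&(v>262)&(v<285)]; I2=I[(u>322)&(u<350)&(v>262)&(v<285)]
g=(np.ptp(I2,axis=1)<18)&(w[:,2]<30); print("foot",g.sum(),w[g].mean(0).round(1),w[g].min(0).round(),w[g].max(0).round())
# white mug rim (scene/side), tight boxes
for nm,D,W in (("side",s,P),("scene",c,Q)):
  for lab,b in (("white",(460,580,215,320)),("turq",(310,450,40,190)),("pink",(270,400,-260,-120))):
    g=(W[...,0]>b[0])&(W[...,0]<b[1])&(W[...,1]>b[2])&(W[...,1]<b[3])&(W[...,2]>89)&(W[...,2]<103)
    if lab=="white" and nm=="side": g&=(u>195)
    hs2=cv2.cvtColor(D["color"],cv2.COLOR_RGB2HSV)
    if lab!="white": g&=hs2[...,1]>90
    if g.sum()>20: print(nm,lab,g.sum(),"z",np.percentile(W[g][:,2],[10,50,90]).round(),*circ(W[g]))
# handle from scene: points off axis
g=(Q[...,2]>25)&(Q[...,2]<90)&(np.abs(Q[...,0]-521)<90)&(np.abs(Q[...,1]-267)<90); h=Q[g]; d=h[:,:2]-[520.6,266.4]; r=np.hypot(*d.T); k=r>54
print("handle",k.sum(),h[k].mean(0).round(1),"az",np.degrees(np.arctan2(d[k,1].mean(),d[k,0].mean())).round(1),r[k].max().round(1)); print(h[k][r[k]>68].round())
# obstacles, z>12 on table in the corridor
for nm,W in (("scene",Q),("side",P)):
  g=(W[...,2]>10)&(W[...,2]<130)&(W[...,0]>380)&(W[...,0]<700)&(W[...,1]>-330)&(W[...,1]<420)
  Hh=np.zeros((17,38),np.uint8); ij=((W[g][:,:2]-[380,-330])/20).astype(int); np.add.at(Hh,(np.clip(ij[:,0],0,16),np.clip(ij[:,1],0,37)),1)
  print(nm); [print(380+20*i,''.join('#' if a>3 else '.' for a in r)) for i,r in enumerate(Hh)]
wc=robot.camera("wrist"); print(np.array(wc["hand_eye"]).round(2))
E
```

```text
grip row 210 327 331 [485. -66. 288.] axis~ [494.2 -64. ]
grip row 214 327 332 [484. -68. 276.] axis~ [492.9 -66.2]
grip row 218 326 331 [486. -65. 262.] axis~ [495.1 -63.4]
grip row 222 328 331 [484. -69. 252.] axis~ [493.3 -66.7]
grip row 226 328 331 [483. -69. 240.] axis~ [491.8 -67.7]
grip row 230 328 331 [483. -70. 228.] axis~ [491.4 -67.8]
sleeve px 51 [260 387] [266 401]
 end px [387.2 261.3] ray z=92 [ 560.1 -220.5   92. ]
 end px [401.  264.8] ray z=92 [ 555.  -259.6   92. ]
 depth mean [ 550.1 -240.7   98.2] n 51
valve [267.90666667 372.21333333] [ 568.  -180.4   52. ]
pipe 167 [8.73012830e-02 5.73780625e+02] [ 563.3 -119.6   58.3]
foot 60 [562.9 -74.8  19.2] [550. -96.   7.] [578. -54.  30.]
side white 169 z [90. 94. 97.] [521.3 268.4] 42.2
side turq 168 z [90. 94. 97.] [360.8 108.2] 41.9
side pink 152 z [90. 94. 97.] [ 362.  -179.6] 41.5
scene white 151 z [90. 93. 97.] [520.3 265.8] 42.4
scene turq 130 z [90. 93. 97.] [359.1 106.9] 42.2
handle 55 [553.3 323.8  60.5] az 60.3 77.4
[[553. 328.  83.]
 [557. 331.  76.]
 [553. 329.  78.]
 [554. 332.  75.]
 [557. 328.  72.]
 [55
[... 1238 characters left out ...]
................................
460 .............................##.......
480 ............................###.......
500 ...........................##..#......
520 ...........................##..##.....
540 ...###########..............######....
560 ....###########..............##.......
580 ............#.........................
600 ......................................
620 ....................................#.
640 .........................###.........#
660 .............#...........###..........
680 ............###...........#..###..###.
700 ......................................
[[-0.   -0.96 -0.29 73.47]
 [ 1.   -0.    0.   -0.36]
 [-0.   -0.29  0.96 30.49]
 [ 0.    0.    0.    1.  ]]
```

Rinser origin ≈ (572,-73.5) with yaw ≈ -5°: grip, pipe and sleeve agree. That puts the nozzle at (482,-66) and the stopcock hinge at (563,-183). The mug's axis is (521,267), with the two views agreeing to about 2 mm, its rim is at z≈94–97, and the handle points to azimuth 60°. I'll turn the tool first.

```bash
cat > d.py <<'E'
# python3 d.py x y z [yaw]: tool-axis shift (m) and turn (rad) to reach TCP target
import sys,numpy as np
from scipy.spatial.transform import Rotation as Ro
from cell import robot
def rep(a):
    s=robot.read_state(); R=Ro.from_euler("xyz",s["tcp_rot"],degrees=True).as_matrix()
    d=R.T@(np.array(a[:3])-s["eef_pos"])/1000
    print("t",round(s["time"],2),"pos",s["eef_pos"].round(1),"rot",s["tcp_rot"].round(1),"F",s["force"].round(1),"w",round(s["grip_width"],1),"gf",round(s["grasp_force"],1))
    print("  shift",d.round(4),"n>=",round(np.linalg.norm(d)/.0417,1), "turn",round(np.radians((s["tcp_rot"][2]-a[3]+180)%360-180),3) if len(a)>3 else "")
rep([float(x) for x in sys.argv[1:]])
E
python3 -m pendant '[[[0,0,0,0.12],[0,0,0,0.12],[0,0,0,0.12],[0,0,0,0.12],[0,0,0,0.12]]]' 0.06 40
python3 -m pendant '[[[0,0,0,0.12],[0,0,0,0.12],[0,0,0,0.12],[0,0,0,0.12],[0,0,0,0.12]]]'
python3 -m pendant '[[[0,0,0,0.12],[0,0,0,0.12],[0,0,0,0.12],[0,0,0,0.10],[0,0,0,0]]]'
python3 d.py 555 326 400 60
```

```text
time: 0.57
eef_pos: [299.3, 660.1, 404.2]
tcp_rot: [-180.0, 0.0, 120.9]
force: [-0.3, -0.2, 0.7]
grip_width: 59.7
grasp_force: 0.0
time: 0.98
eef_pos: [299.2, 660.2, 404.3]
tcp_rot: [-180.0, 0.0, 86.5]
force: [-0.6, 0.1, -0.5]
grip_width: 59.9
grasp_force: 0.0
time: 1.4
eef_pos: [298.9, 660.4, 404.0]
tcp_rot: [180.0, 0.1, 60.4]
force: [-0.9, 0.1, -0.7]
grip_width: 60.2
grasp_force: 0.0
t 1.4 pos [298.9 660.4 404. ] rot [1.80e+02 1.00e-01 6.04e+01] F [-0.9  0.1 -0.7] w 60.2 gf 0.0
  shift [-0.1644  0.3878  0.0045] n>= 10.1 turn 0.007
```

```bash

python3 -m pendant '[[[-0.015,0.035,0,0],[-0.015,0.035,0,0],[-0.015,0.035,0,0],[-0.015,0.035,0,0],[-0.015,0.035,0,0]]]' >/dev/null
python3 -m pendant '[[[-0.015,0.035,0,0],[-0.015,0.035,0,0],[-0.015,0.035,0,0],[-0.015,0.035,0,0],[-0.015,0.035,0,0]]]' >/dev/null
python3 -m pendant '[[[-0.014,0.038,0,0],[0,0,0,0],[0,0,0,0],[0,0,0,0]]]'
python3 d.py 555 326 217 60
python3 - <<'E'
from h import *
c=cam("wrist"); cv2.imwrite("pics/wrist1.png",c["color"][:,:,::-1]); print({k:c[k] for k in("fx","cx","cy")})
E
```

```text
time: 2.57
eef_pos: [556.3, 326.4, 404.5]
tcp_rot: [-179.9, -0.0, 60.6]
force: [-0.5, 0.2, 0.7]
grip_width: 59.7
grasp_force: 0.0
t 2.57 pos [556.3 326.4 404.5] rot [-179.9   -0.    60.6] F [-0.5  0.2  0.7] w 59.7 gf 0.0
  shift [-0.001  -0.0008  0.1875] n>= 4.5 turn 0.01
{'fx': 371.64829954431775, 'cx': 328.1187870717284, 'cy': 232.2694360429616}
```

View pics/wrist1.png

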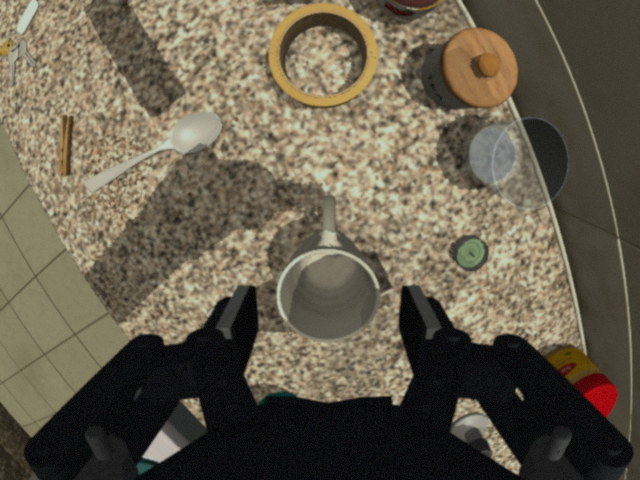

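The wrist view shows the mug's rim centre at about (329,292), the handle straight up to (329,200) along the tool's x, and free table around the handle. I'll check the handle position by casting fisheye rays.

```bash
cat >> h.py <<'E'
from scipy.spatial.transform import Rotation as Ro
def wray(c,s,u,v,z):
    x,y=u-c["cx"],v-c["cy"]; r=np.hypot(x,y); th=r/c["fx"]
    d=np.array([np.sin(th)*x/r,np.sin(th)*y/r,np.cos(th)]); H=np.array(c["hand_eye"],float); R=Ro.from_euler("xyz",s["tcp_rot"],degrees=True).as_matrix()
    o=R@H[:3,3]+s["eef_pos"]; D=R@H[:3,:3]@d; return o+D*(z-o[2])/D[2]
E
python3 - <<'E'
from h import *
s=robot.read_state(); c=cam("wrist")
print("rimL",wray(c,s,279,292,95),"rimR",wray(c,s,379,292,95),"far",wray(c,s,329,246,95),"near",wray(c,s,329,338,95))
print("handle top outer",wray(c,s,329,197,75),wray(c,s,329,225,87))
print("grasp pt px height 62 under tool", s["eef_pos"])
E
```

```text
rimL [488.09035261 293.37242039  95.        ] rimR [560.94553593 252.42782535  95.        ] far [544.47457517 308.42967307  95.        ] near [502.35038167 233.42678399  95.        ]
handle top outer [561.8773542  339.37955653  75.        ] [551.84529135 321.54049708  87.        ]
grasp pt px height 62 under tool [555.62018437 327.60956765 404.34739121]
```

```bash

python3 -m pendant '[[[0.001,0,0.037,0],[0,0,0.038,0],[0,0,0.038,0],[0,0,0.038,0],[0,0,0.036,0]]]'
python3 -m pendant '[[[0,0,0,0],[0,0,0,0]]]' 0.06 40
python3 -m pendant '[[[0,0,0,0],[0,0,0,0],[0,0,0,0],[0,0,0,0],[0,0,0,0]]]' 0.0 40
python3 -m pendant '[[[0,0,0,0],[0,0,0,0],[0,0,0,0]]]'
```

```text
time: 3.08
eef_pos: [555.2, 329.6, 215.7]
tcp_rot: [-179.9, -0.0, 60.8]
force: [0.8, 0.8, -0.4]
grip_width: 60.1
grasp_force: 0.0
time: 3.25
eef_pos: [555.2, 328.6, 216.0]
tcp_rot: [-179.8, 0.2, 60.7]
force: [-0.2, -0.1, 0.8]
grip_width: 59.8
grasp_force: 0.0
time: 3.67
eef_pos: [557.8, 328.2, 219.9]
tcp_rot: [179.9, -0.3, 60.5]
force: [0.5, 1.2, 4.1]
grip_width: 14.9
grasp_force: 38.3
time: 3.92
eef_pos: [558.1, 328.6, 219.6]
tcp_rot: [179.9, -0.3, 60.5]
force: [0.3, 1.3, 7.1]
grip_width: 15.0
grasp_force: 38.6
```

Handle gripped (15 mm wide). I'll ease the downward pressure slightly, rotate the mug's handle to +y, then slide.

```bash

python3 -m pendant '[[[0,0,-0.003,0],[0,0,0,-0.08],[0,0,0,-0.09],[0,0,0,-0.09],[0,0,0,-0.09]]]'
python3 -m pendant '[[[0,0,0,-0.09],[0,0,0,-0.08],[0,0,0,0],[0,0,0,0]]]'
python3 d.py 482 2 219 90
python3 - <<'E'
from h import *
s=robot.read_state(); c=cam("scene"); np.savez("scene1.npz",**c); Q=pts(c); cv2.imwrite("pics/scene1.png",c["color"][:,:,::-1])
g=(Q[...,0]>490)&(Q[...,0]<615)&(Q[...,1]>200)&(Q[...,1]<312)&(Q[...,2]>86)&(Q[...,2]<103); r=Q[g]
A=np.c_[2*r[:,:2],np.ones(len(r))]; x=np.linalg.lstsq(A,(r[:,:2]**2).sum(1),rcond=None)[0]; print(len(r),x[:2],np.sqrt(x[2]+x[0]**2+x[1]**2),np.percentile(r[:,2],[5,50,95]))
E
```

```text
time: 4.33
eef_pos: [555.8, 326.7, 220.3]
tcp_rot: [-179.8, 0.1, 80.8]
force: [-0.8, -0.4, -1.1]
grip_width: 14.9
grasp_force: 38.4
time: 4.67
eef_pos: [556.5, 326.5, 220.5]
tcp_rot: [-179.9, 0.1, 90.1]
force: [-0.3, -0.6, -2.0]
grip_width: 14.9
grasp_force: 38.2
t 4.67 pos [556.5 326.5 220.5] rot [-1.799e+02  1.000e-01  9.010e+01] F [-0.3 -0.6 -2. ] w 14.9 gf 38.2
  shift [-0.3243 -0.0753  0.0019] n>= 8.0 turn 0.002
185 [553.55412582 253.14866478] 42.26902177757617 [87.13588409 92.4919013  98.16194279]
```

```bash

python3 -m pendant '[[[-0.015,-0.0035,0,0],[-0.02,-0.0045,0,0],[-0.02,-0.0045,0,0],[-0.02,-0.0045,0,0],[-0.02,-0.0045,0,0]]]'
python3 -m pendant '[[[-0.02,-0.0045,0,0],[-0.02,-0.0045,0,0],[-0.02,-0.0045,0,0],[-0.02,-0.0045,0,0],[-0.02,-0.0045,0,0]]]'
python3 -m pendant '[[[-0.02,-0.0045,0,0],[-0.02,-0.0045,0,0],[-0.02,-0.0045,0,0],[-0.015,-0.0035,0,0],[0,0,0,0]]]'
python3 d.py 484 4 219 90
python3 - <<'E'
from h import *
c=cam("scene"); np.savez("scene2.npz",**c); d=cam("side"); np.savez("side2.npz",**d)
cv2.imwrite("pics/both2.png",np.hstack([cv2.resize(c["color"][180:330,240:440,::-1],None,fx=2,fy=2),cv2.resize(d["color"][190:340,230:430,::-1],None,fx=2,fy=2)]))
E
```

```text
time: 5.13
eef_pos: [535.4, 230.7, 220.9]
tcp_rot: [180.0, 0.0, 90.2]
force: [1.2, 0.6, -0.4]
grip_width: 15.0
grasp_force: 38.3
time: 5.55
eef_pos: [513.3, 130.5, 221.0]
tcp_rot: [180.0, 0.0, 90.2]
force: [0.3, -0.1, -1.0]
grip_width: 14.7
grasp_force: 38.3
time: 5.97
eef_pos: [495.6, 52.2, 220.9]
tcp_rot: [-179.9, 0.2, 89.9]
force: [-0.3, 0.3, -2.1]
grip_width: 15.0
grasp_force: 38.2
t 5.97 pos [495.6  52.2 220.9] rot [-179.9    0.2   89.9] F [-0.3  0.3 -2.1] w 15.0 gf 38.2
  shift [-0.0482 -0.0114  0.0021] n>= 1.2 turn -0.002
```

View pics/both2.png

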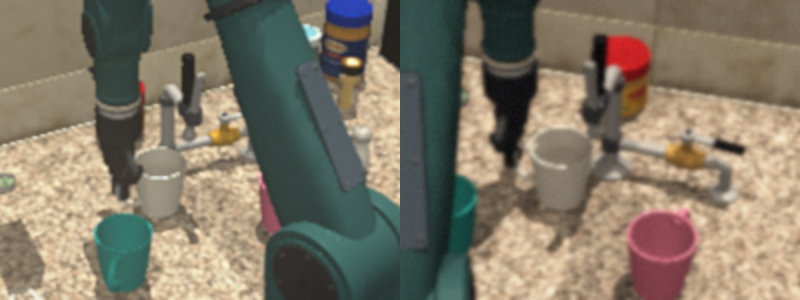

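The mug is upright and short of the nozzle (left view (160,180), right view (558,165)), and the rinser is now visible in both views. I'll measure grip, trigger and mug from both before the last few centimetres.

```bash
cat > m.py <<'E'
from h import *
import sys
def L(n):
    d={k:v for k,v in np.load(f"{n}.npz",allow_pickle=True).items()}
    for k in("fx","fy","cx","cy"): d[k]=float(d[k])
    return d
def mug(W,cx,cy):
    for _ in range(4):
        g=(np.hypot(W[...,0]-cx,W[...,1]-cy)<52)&(np.hypot(W[...,0]-cx,W[...,1]-cy)>33)&(W[...,1]<cy+38)&(W[...,2]>86)&(W[...,2]<103); r=W[g]
        A=np.c_[2*r[:,:2],np.ones(len(r))]; x=np.linalg.lstsq(A,(r[:,:2]**2).sum(1),rcond=None)[0]; cx,cy=x[:2]
    return len(r),x[:2].round(1),np.sqrt(x[2]+x[0]**2+x[1]**2).round(1)
E
python3 - <<'E'
from m import *
c,s=L("scene2"),L("side2")
for nm,D in (("scene",c),("side",s)):
    W=pts(D); print(nm,"mug",mug(W,497,-16))
    R,_=cv2.Rodrigues(D["rvec"].astype(float)); o=-R.T@D["tvec"].reshape(3); mx=D["color"].max(2)
    near=(np.abs(W[...,0]-490)<40)&(np.abs(W[...,1]+68)<30)
    g=near&(mx<60)&(W[...,2]>215)&(W[...,2]<285); p=W[g]; d=p.mean(0)-o; d[2]=0; d/=np.linalg.norm(d); print(" grip n",len(p),"axis",(np.median(p,0)+8*d).round(1),"top z",np.percentile(W[near&(mx<60)][:,2],97))
    px=np.argwhere(g); 
    # trigger: lighter pixels in front, z 240-285
    g=near&(mx>75)&(W[...,2]>235)&(W[...,2]<285)&(W[...,0]<485); p=W[g]; print(" trig n",len(p),p.mean(0).round(1) if len(p) else "",p.max(0).round() if len(p) else "",p.min(0).round() if len(p) else "")
    g=(np.abs(W[...,0]-482)<25)&(np.abs(W[...,1]+66)<25)&(W[...,2]>125)&(W[...,2]<165); print(" nozzle-ish",g.sum(),W[g].mean(0).round(1) if g.any() else "",W[g].min(0).round() if g.any() else "")
    g=(np.abs(W[...,0]-563)<30)&(W[...,1]<-95)&(W[...,1]>-165)&(W[...,2]>45)&(W[...,2]<68); w=W[g]; print(" pipe",len(w),np.polyfit(w[:,1]+110,w[:,0],1))
    g=(np.abs(W[...,0]-572)<25)&(np.abs(W[...,1]+73)<20)&(W[...,2]>90)&(W[...,2]<160); p=W[g]; 
    if len(p): d=p.mean(0)-o; d[2]=0; d/=np.linalg.norm(d); print(" column",len(p),(np.median(p,0)+10*d).round(1))
E
```

```text
scene mug (153, array([492.1, -21.6]), np.float64(41.8))
 grip n 101 axis [491.5 -67.1 254.5] top z 288.4869487567037
 trig n 26 [460.9 -67.  251.5] [485. -58. 282.] [450. -76. 235.]
 nozzle-ish 44 [476.  -65.8 149.7] [468. -78. 137.]
 pipe 97 [6.60398696e-02 5.62768852e+02]
 column 117 [571.1 -75.1 124.4]
side mug (219, array([493.9, -15.8]), np.float64(42.1))
 grip n 103 axis [491.1 -66.1 258.7] top z 288.18098576108525
 trig n 26 [455.7 -62.9 247.6] [485. -56. 281.] [450. -70. 235.]
 nozzle-ish 62 [475.4 -66.6 149.5] [468. -77. 139.]
 pipe 159 [1.22317177e-01 5.64663428e+02]
 column 132 [572.  -72.7 120.1]
```

```bash

python3 -m pendant '[[[-0.015,-0.004,0,0],[-0.015,-0.004,0,0],[-0.01,-0.003,0,0],[-0.005,-0.001,0,0],[0,0,0,0]]]'
python3 - <<'E'
from m import *
for n in ("scene","side"):
    c=cam(n); print(n,mug(pts(c),481,-63))
s=robot.read_state(); print(s["eef_pos"],s["force"],s["tcp_rot"])
E
```

```text
time: 6.48
eef_pos: [485.3, 11.3, 220.7]
tcp_rot: [-180.0, 0.0, 90.2]
force: [-0.1, -0.7, -1.3]
grip_width: 15.4
grasp_force: 38.2
scene (136, array([482.7, -61.5]), np.float64(41.8))
side (210, array([483.3, -57.8]), np.float64(42.0))
[485.55725527  12.36312039 220.64833319] [ 0.05868022 -0.54653996 -1.66316299] [-1.79998086e+02 -1.26338246e-02  9.02993277e+01]
```

```bash

python3 -m pendant '[[[-0.005,0,0,0],[0,0,0.002,0],[0,0,0,0]]]'
python3 -m pendant '[[[0,0,0,0],[0,0,0,0],[0,0,0,0],[0,0,0,0]]]' 0.055 40
python3 -m pendant '[[[0,0,-0.03,0],[0,0,-0.04,0],[0,0,-0.04,0],[0.01,0,-0.04,0],[0.01,0,-0.03,0]]]'
python3 - <<'E'
from m import *
for n in ("scene","side"):
    c=cam(n); print(n,mug(pts(c),481,-63))
E
python3 d.py 576 -250 420 85
```

```text
time: 6.83
eef_pos: [486.1, 8.5, 219.2]
tcp_rot: [179.9, -0.1, 90.4]
force: [-0.9, 3.0, 7.4]
grip_width: 14.6
grasp_force: 39.6
time: 7.17
eef_pos: [485.5, 6.9, 218.6]
tcp_rot: [-180.0, 0.0, 90.3]
force: [0.5, -0.5, 0.5]
grip_width: 55.4
grasp_force: 0.0
time: 7.58
eef_pos: [485.4, 26.2, 401.6]
tcp_rot: [179.9, 0.0, 90.2]
force: [1.1, 0.9, 0.4]
grip_width: 55.3
grasp_force: 0.0
scene (153, array([483.9, -65.5]), np.float64(42.0))
side (215, array([484.2, -62.1]), np.float64(42.0))
t 7.68 pos [487.1  28.2 403.6] rot [179.4  -0.2  90.4] F [ 0.4 -0.1 -0.2] w 55.1 gf 0.0
  shift [-0.2788  0.0871 -0.0162] n>= 7.0 turn 0.094
```

Mug axis is at (484,-64), under the nozzle at (481,-66). Next is the stopcock: raise, close the fingers, travel over the rinser to the back of the sleeve.

```bash

python3 -m pendant '[[[0.005,0,-0.03,0.05],[0,0,-0.03,0.05],[0,0,-0.03,0],[0,0,0,0]]]' 0.0 20
python3 d.py 586 -248 490 84.7
```

```text
time: 8.02
eef_pos: [486.8, 31.5, 493.2]
tcp_rot: [179.5, -0.1, 84.5]
force: [1.3, -0.6, -0.5]
grip_width: 6.5
grasp_force: 0.0
t 8.02 pos [486.8  31.5 493.2] rot [ 1.795e+02 -1.000e-01  8.450e+01] F [ 1.3 -0.6 -0.5] w 6.5 gf 0.0
  shift [-0.2688  0.1253  0.0036] n>= 7.1 turn -0.003
```

```bash

python3 -m pendant '[[[-0.034,0.016,0,0],[-0.034,0.016,0,0],[-0.034,0.016,0,0],[-0.034,0.016,0,0],[-0.034,0.016,0,0]]]'
python3 -m pendant '[[[-0.034,0.016,0,0],[-0.034,0.016,0,0],[-0.031,0.014,0,0],[0,0,0,0],[0,0,0,0]]]'
python3 d.py 586 -248 249 84.7
python3 - <<'E'
from h import *
s=robot.read_state(); c=cam("wrist"); cv2.imwrite("pics/wrist3.png",c["color"][:,:,::-1])
E
```

```text
time: 8.43
eef_pos: [548.7, -146.6, 487.2]
tcp_rot: [-179.9, -0.0, 84.6]
force: [-0.4, 0.3, 0.5]
grip_width: -0.1
grasp_force: 0.0
time: 8.85
eef_pos: [584.6, -250.6, 486.8]
tcp_rot: [-179.8, 0.1, 84.3]
force: [0.4, 0.5, -0.4]
grip_width: 0.4
grasp_force: 0.0
t 8.85 pos [ 584.6 -250.6  486.8] rot [-1.798e+02  1.000e-01  8.430e+01] F [ 0.4  0.5 -0.4] w 0.4 gf 0.0
  shift [0.003  0.0018 0.2378] n>= 5.7 turn -0.008
```

View pics/wrist3.png

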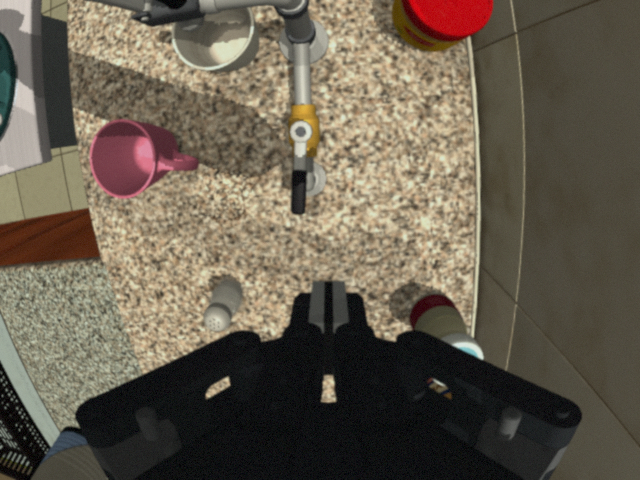

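The wrist view shows the hub at (301,131) and the sleeve from (300,172) to its tip at (298,212). The closed fingers at (328,290) are on the rear side of the handle with free table beneath. I'll check by rays.

```bash
python3 - <<'E'
from h import *
s=robot.read_state(); c=cam("wrist")
for n,u,v,z in (("hub",301,131,96),("sleeve0",300,172,95),("tip",298.5,212,92),("mug",215,37,95)): print(n,wray(c,s,u,v,z).round(1))
H=np.array(c["hand_eye"],float)
# where fingertips and planned contact project
def pr(p):
    q=H[:3,:3].T@(np.array(p)-H[:3,3]); th=np.arctan2(np.hypot(q[0],q[1]),q[2]); k=c["fx"]*th/np.hypot(q[0],q[1]); return (q[:2]*k+[c["cx"],c["cy"]]).round()
print("tips px",pr([11,14,173]),pr([-11,-14,173]),pr([0,0,173]))
E
```

```text
hub [ 563.4 -179.3   96. ]
sleeve0 [ 558.  -219.2   95. ]
tip [ 551.6 -259.8   92. ]
mug [488.  -72.4  95. ]
tips px [363. 276.] [298. 322.] [330. 300.]
```

```bash

python3 -m pendant '[[[0.003,0.002,0.04,0],[0,0,0.04,0],[0,0,0.04,0],[0,0,0.04,0],[0,0,0.04,0]]]'
python3 -m pendant '[[[0,0,0.037,0],[0,0,0,0]]]'
python3 -m pendant '[[[0,-0.004,0,0],[0,-0.004,0,0],[0,0,0,0]]]'
python3 -m pendant '[[[-0.0019,-0.0063,0,0.1],[-0.0019,-0.0063,0,0.1],[-0.0019,-0.0063,0,0.1]]]'
python3 - <<'E'
from h import *
for n in ("side",):
    c=cam(n); W=pts(c); cv2.imwrite("pics/side4.png",cv2.resize(c["color"][180:340,290:450,::-1],None,fx=3.5,fy=3.5))
E
```

```text
time: 9.37
eef_pos: [587.4, -242.3, 287.1]
tcp_rot: [180.0, -0.1, 84.7]
force: [0.8, -0.1, 0.9]
grip_width: 0.1
grasp_force: 0.0
time: 9.53
eef_pos: [584.5, -240.9, 244.4]
tcp_rot: [-179.2, -0.3, 84.7]
force: [-1.8, 0.8, 0.2]
grip_width: 0.1
grasp_force: 0.0
time: 9.78
eef_pos: [579.5, -244.4, 254.4]
tcp_rot: [179.8, 0.0, 84.6]
force: [-0.4, -0.6, 0.6]
grip_width: -0.0
grasp_force: 0.0
time: 10.03
eef_pos: [561.5, -246.6, 255.0]
tcp_rot: [179.5, -0.1, 67.1]
force: [1.7, -0.0, -0.6]
grip_width: -0.1
grasp_force: 0.9
```

View pics/side4.png

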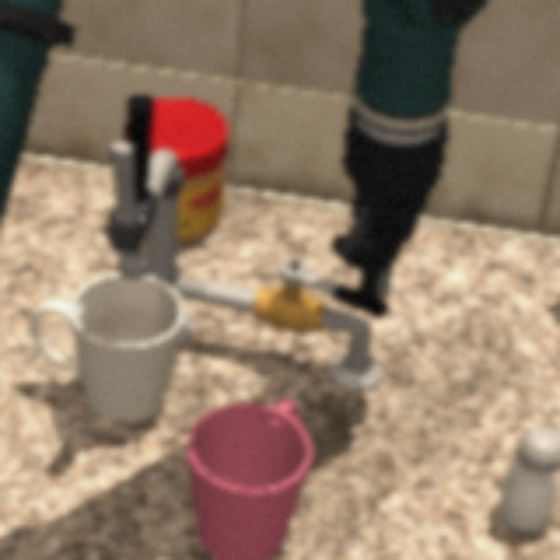

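The view shows the mug under the nozzle, and the fingers at (370,300) touching the sleeve's rear and turning the handle. Carrying on along the arc, 4 mm lower.

```bash

python3 -m pendant '[[[-0.0019,-0.0063,0.004,0.1],[-0.0019,-0.0063,0,0.1],[-0.0019,-0.0063,0,0.1],[-0.0019,-0.0063,0,0.1],[-0.0019,-0.0063,0,0.1]]]'
python3 -m pendant '[[[-0.0019,-0.0063,0,0.1],[-0.0019,-0.0063,0,0.1],[-0.0019,-0.0063,0,0.1],[-0.0019,-0.0063,0,0.1],[0,0,0,0]]]'
python3 d.py 500 -200 252 -5
python3 - <<'E'
from h import *
c=cam("side"); W=pts(c); v,u=np.mgrid[0:480,0:640]
g=(c["color"].max(2)<70)&(W[...,2]>82)&(W[...,2]<104)&(W[...,0]>440)&(W[...,0]<570)&(W[...,1]>-260)&(W[...,1]<-150); print(g.sum(),W[g].mean(0),W[g].min(0),W[g].max(0))
E
```

```text
time: 10.5
eef_pos: [530.2, -237.6, 250.5]
tcp_rot: [179.6, -0.2, 38.5]
force: [1.1, -1.4, 1.2]
grip_width: 0.2
grasp_force: 0.9
time: 10.92
eef_pos: [510.3, -218.4, 249.8]
tcp_rot: [179.9, -0.2, 15.8]
force: [0.0, -0.4, 1.0]
grip_width: 0.2
grasp_force: 0.1
t 10.92 pos [ 510.3 -218.4  249.8] rot [179.9  -0.2  15.8] F [ 0.  -0.4  1. ] w 0.2 gf 0.1
  shift [-0.0049 -0.0205 -0.0023] n>= 0.5 turn 0.364
81 [ 500.95590399 -204.06154123   97.99653955] [ 481.59541465 -229.4731087    86.48580926] [ 520.48572962 -187.16857555  103.70956191]
```

```bash

python3 -m pendant '[[[-0.0019,-0.0063,0,0.1],[-0.0019,-0.0063,0,0.1],[-0.0019,-0.0063,0,0.1],[-0.0014,-0.005,0,0.07],[0,0,0,0]]]'
python3 -m pendant '[[[0,-0.003,0,0],[0,-0.003,0,0],[0,0,0,0]]]'
python3 d.py 500 -205 252 -5.3
```

```text
time: 11.38
eef_pos: [500.5, -198.0, 249.2]
tcp_rot: [179.6, -0.3, -5.3]
force: [0.4, -5.0, -0.7]
grip_width: -0.2
grasp_force: 2.5
time: 11.63
eef_pos: [500.3, -196.2, 249.5]
tcp_rot: [179.1, -0.4, -5.4]
force: [-0.6, -13.8, -5.9]
grip_width: -0.1
grasp_force: 6.7
t 11.63 pos [ 500.3 -196.2  249.5] rot [179.1  -0.4  -5.4] F [ -0.6 -13.8  -5.9] w -0.1 gf 6.7
  shift [ 0.0005  0.0089 -0.0024] n>= 0.2 turn -0.002
```

The push met 14 N at the stop, and tool yaw -5.3° matches the closed direction. Backing off, rising and turning back to yaw 84.7.

```bash

python3 -m pendant '[[[0,0.015,0,0],[0,0.015,0,0],[0,0,-0.035,0],[0,0,-0.04,-0.12],[0,0,-0.04,-0.12]]]'
python3 -m pendant '[[[0,0,-0.04,-0.12],[0,0,-0.04,-0.12],[0,0,-0.04,-0.12],[0,0,0,-0.12],[0,0,0,-0.12]]]' 0.085 20
python3 -m pendant '[[[0,0,0,-0.12],[0,0,0,-0.12],[0,0,0,-0.12],[0,0,0,-0.12],[0,0,0,-0.12]]]'
python3 -m pendant '[[[0,0,0,-0.12],[0,0,0,0]]]'
python3 d.py 472 -65 490 84.7
python3 - <<'E'
from m import *
s=robot.read_state(); w=cam("wrist"); c=cam("side"); W=pts(c); v,u=np.mgrid[0:480,0:640]
print("mug",mug(W,484,-64))
g=(c["color"].max(2)<70)&(W[...,2]>84)&(W[...,2]<106)&(W[...,0]>460)&(W[...,0]<575)&(W[...,1]>-270)&(W[...,1]<-150); p=W[g]; print("sleeve",g.sum(),p.mean(0).round(1),p.min(0).round(),p.max(0).round()); 
k=np.argwhere(g)[:,::-1]; q=cv2.fitLine(k.astype(np.float32),cv2.DIST_L2,0,.01,.01).ravel(); t=(k-q[2:])@q[:2]
for tt in(t.min(),t.max()): print(ray(c,*(q[2:]+q[:2]*tt),95).round(1))
cv2.imwrite("pics/wrist5.png",w["color"][:,:,::-1])
E
```

```text
time: 12.05
eef_pos: [497.2, -220.4, 364.1]
tcp_rot: [-180.0, 0.1, 8.8]
force: [1.9, 1.2, -0.2]
grip_width: -0.0
grasp_force: 0.0
time: 12.47
eef_pos: [497.7, -221.0, 487.0]
tcp_rot: [179.6, -0.3, 43.3]
force: [-0.7, 0.2, -0.7]
grip_width: 60.4
grasp_force: 0.0
time: 12.88
eef_pos: [497.0, -220.2, 483.8]
tcp_rot: [179.9, -0.0, 77.7]
force: [0.2, -0.2, 0.0]
grip_width: 85.1
grasp_force: 0.0
time: 13.05
eef_pos: [497.0, -220.3, 483.9]
tcp_rot: [179.9, -0.0, 84.3]
force: [0.0, -0.7, 0.6]
grip_width: 84.8
grasp_force: 0.0
t 13.05 pos [ 497.  -220.3  483.9] rot [179.9  -0.   84.3] F [ 0.  -0.7  0.6] w 84.8 gf 0.0
  shift [ 0.1521 -0.0404 -0.0062] n>= 3.8 turn -0.008
mug (200, array([484.1, -62.6]), np.float64(41.8))
sleeve 52 [ 500.  -177.9   98.7] [ 480. -185.   90.] [ 523. -171.  104.]
[ 481.2 -175.    95. ]
[ 525.6 -179.8   95. ]
```

View pics/wrist5.png

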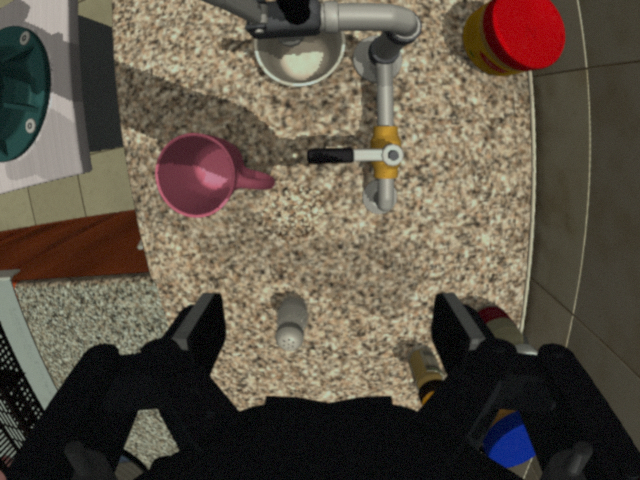

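The wrist view shows the handle now across the pipe: sleeve (310–352,155), hub (392,155). Its world line has slope ≈ -6°, matching the closed stop, and the mug's still under the nozzle. Now over the trigger.

```bash

python3 -m pendant '[[[0.038,-0.010,-0.002,0],[0.038,-0.010,-0.002,0],[0.038,-0.010,-0.002,0],[0.038,-0.010,0,0],[0,0,0,0]]]'
python3 -m pendant '[[[0,0,0,0],[0,0,0,0]]]'
python3 d.py 472 -65 418 84.7
python3 - <<'E'
from h import *
c=cam("side"); W=pts(c); mx=c["color"].max(2)
near=(np.abs(W[...,0]-475)<45)&(np.abs(W[...,1]+66)<30)&(W[...,2]>225)&(W[...,2]<292)
p=W[near&(mx<60)]; print("grip",len(p),np.median(p,0).round(1))
p=W[near&(mx>75)&(W[...,0]<482)]; print("trigger",len(p)); 
for a in (225,240,255,270): 
    r=p[(p[:,2]>=a)&(p[:,2]<a+15)]; print(a,len(r),np.median(r,0).round(1) if len(r) else "")
cv2.imwrite("pics/side6.png",cv2.resize(c["color"][140:290,250:410,::-1],None,fx=3.5,fy=3.5))
E
```

```text
time: 13.57
eef_pos: [472.8, -56.8, 488.4]
tcp_rot: [-179.9, -0.3, 84.6]
force: [-0.2, 0.5, -0.9]
grip_width: 85.1
grasp_force: 0.0
time: 13.73
eef_pos: [473.5, -64.9, 489.1]
tcp_rot: [180.0, 0.0, 84.0]
force: [0.4, -0.8, 0.2]
grip_width: 85.3
grasp_force: 0.0
t 13.73 pos [473.5 -64.9 489.1] rot [180.   0.  84.] F [ 0.4 -0.8  0.2] w 85.3 gf 0.0
  shift [-0.0002 -0.0016  0.0711] n>= 1.7 turn -0.013
grip 119 [483.9 -67.7 266.9]
trigger 86
225 20 [455.2 -62.9 232.9]
240 17 [449.6 -61.8 247.5]
255 23 [445.6 -63.  263.2]
270 26 [444.3 -63.3 277.9]
```

View pics/side6.png

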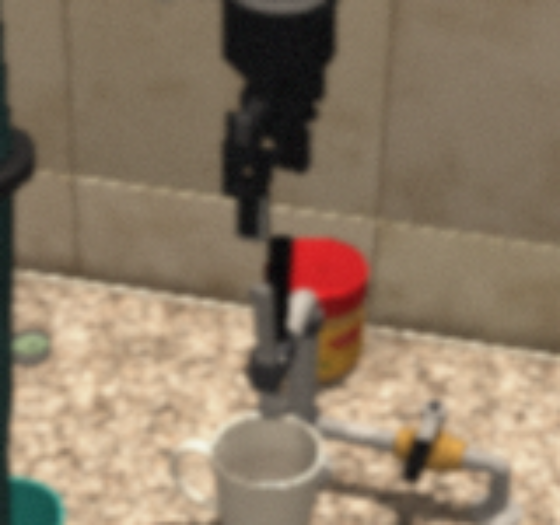

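The gripper stands above the trigger and grip, mug upright under the nozzle, stopcock across the pipe. Trigger front is x≈441 and grip back x≈501, so the open fingers centred on 472 clear both by about 12 mm. Descending.

```bash

python3 -m pendant '[[[0,-0.001,0.025,0],[0,0,0.025,0],[0,0,0.021,0],[0,0,0,0],[0,0,0,0]]]'
python3 d.py 472 -65 418 84.7
python3 -m pendant '[[[0,0,0,0],[0,0,0,0],[0,0,0,0]]]' 0.068 20
python3 d.py 483 -66 418 84.7
```

```text
time: 14.2
eef_pos: [472.4, -66.0, 417.3]
tcp_rot: [-179.9, 0.1, 83.8]
force: [0.7, -0.7, 0.6]
grip_width: 85.0
grasp_force: 0.0
t 14.2 pos [472.4 -66.  417.3] rot [-1.799e+02  1.000e-01  8.380e+01] F [ 0.7 -0.7  0.6] w 85.0 gf 0.0
  shift [ 0.001  -0.0005 -0.0007] n>= 0.0 turn -0.016
time: 14.45
eef_pos: [473.1, -64.9, 419.0]
tcp_rot: [179.8, -0.0, 83.9]
force: [0.1, 0.3, 0.1]
grip_width: 67.9
grasp_force: 0.0
t 14.45 pos [473.1 -64.9 419. ] rot [179.8  -0.   83.9] F [0.1 0.3 0.1] w 67.9 gf 0.0
  shift [-0.     0.01   0.001] n>= 0.2 turn -0.013
```

```bash

python3 -m pendant '[[[0,0.002,0,0],[0,0.001,0,0]]]' 0.058 20
python3 -m pendant '[[[0,0.002,0,0],[0,0.002,0,0],[0,0.001,0,0]]]' 0.048
python3 -m pendant '[[[0,0.001,0,0],[0,0.001,0,0],[0,0,0,0],[0,0,0,0]]]' 0.038
python3 d.py 483 -66 418 84.7
```

```text
time: 14.62
eef_pos: [475.0, -64.8, 418.1]
tcp_rot: [-179.9, -0.0, 84.0]
force: [-3.7, -0.3, 1.6]
grip_width: 58.1
grasp_force: 1.5
time: 14.87
eef_pos: [479.9, -65.2, 417.5]
tcp_rot: [-179.8, -0.0, 84.0]
force: [-3.7, 0.0, 3.0]
grip_width: 48.2
grasp_force: 2.1
time: 15.2
eef_pos: [482.9, -65.5, 418.2]
tcp_rot: [180.0, -0.0, 84.0]
force: [-2.2, 0.7, 6.8]
grip_width: 38.5
grasp_force: 11.5
t 15.2 pos [482.9 -65.5 418.2] rot [180.  -0.  84.] F [-2.2  0.7  6.8] w 38.5 gf 11.5
  shift [-0.0005  0.0001  0.0002] n>= 0.0 turn -0.012
```

```bash

python3 -m pendant '[[[0,0,0,0],[0,0,0,0],[0,0,0,0],[0,0,0,0],[0,0,0,0]]]' 0.030 25
python3 - <<'E'
from h import *
c=cam("side"); W=pts(c); mx=c["color"].max(2)
near=(np.abs(W[...,0]-475)<45)&(np.abs(W[...,1]+66)<30)&(W[...,2]>215)&(W[...,2]<245)&(mx>75)&(W[...,0]<482); print(near.sum(),W[near].mean(0))
E
python3 -m pendant '[[[0,0,0,0],[0,0,0,0],[0,0,0,0],[0,0,0,0],[0,0,0,0]]]'
```

```text
time: 15.62
eef_pos: [483.0, -65.5, 418.4]
tcp_rot: [180.0, -0.0, 84.0]
force: [-1.6, 0.0, 7.5]
grip_width: 37.3
grasp_force: 24.5
49 [463.82730003 -63.95684524 228.74940949]
time: 16.08
eef_pos: [483.0, -65.5, 418.4]
tcp_rot: [180.0, -0.0, 84.0]
force: [-1.3, 0.4, 6.9]
grip_width: 37.1
grasp_force: 24.5
```

Stopped at 37 mm against 25 N (predicted about 38), so the trigger is on its stop. A little more holding, then release.

```bash

python3 -m pendant '[[[0,0,0,0],[0,0,0,0],[0,0,0,0]]]'
python3 -m pendant '[[[0,-0.003,0,0],[0,-0.004,0,0],[0,-0.004,0,0],[0,0,0,0],[0,0,0,0]]]' 0.085
python3 d.py 472 -65 490 84.7
python3 -m pendant '[[[0,0,-0.02,0],[0,0,-0.035,0],[0,0,-0.035,0],[0,0,-0.04,0],[0,0,0,0]]]'
python3 - <<'E'
from m import *
for n in ("scene","side"):
    c=cam(n); W=pts(c); mx=c["color"].max(2); print(n,mug(W,484,-64))
    near=(np.abs(W[...,0]-475)<45)&(np.abs(W[...,1]+66)<30)&(mx>75)&(W[...,0]<482)
    for a in (225,240,255,270): r=W[near&(W[...,2]>=a)&(W[...,2]<a+15)]; print(a,len(r),np.median(r,0).round(1) if len(r) else "")
    np.savez(n+"7.npz",**c)
a,b=np.load("scene7.npz")["color"],np.load("side7.npz")["color"]
cv2.imwrite("pics/both7.png",np.hstack([cv2.resize(a[170:340,140:400,::-1],(400,262)),cv2.resize(b[180:350,190:450,::-1],(400,262))]))
E
```

```text
time: 16.33
eef_pos: [483.0, -65.5, 418.4]
tcp_rot: [180.0, -0.0, 84.0]
force: [-1.0, 0.3, 7.7]
grip_width: 37.5
grasp_force: 24.5
time: 16.75
eef_pos: [472.0, -64.4, 418.1]
tcp_rot: [179.9, 0.0, 84.0]
force: [-0.1, -0.7, -0.7]
grip_width: 84.9
grasp_force: 0.0
t 16.75 pos [472.  -64.4 418.1] rot [179.9   0.   84. ] F [-0.1 -0.7 -0.7] w 84.9 gf 0.0
  shift [-0.0006  0.0002 -0.0719] n>= 1.7 turn -0.012
time: 17.17
eef_pos: [474.3, -65.6, 555.5]
tcp_rot: [179.0, -0.1, 84.0]
force: [0.6, -0.1, -0.4]
grip_width: 85.1
grasp_force: 0.0
scene (151, array([483.7, -65.5]), np.float64(42.2))
225 16 [455.1 -64.9 231.5]
240 16 [450.8 -65.1 247.5]
255 20 [445.3 -62.  261.9]
270 20 [443.6 -64.3 277. ]
side (210, array([484.1, -62.1]), np.float64(41.9))
225 23 [454.7 -64.4 232.8]
240 18 [451.5 -61.9 247.5]
255 21 [445.3 -63.6 262.6]
270 30 [443.5 -63.8 277.4]
```

View pics/both7.png

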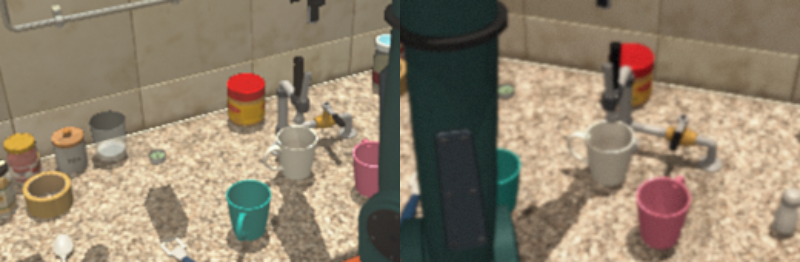

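Both views show the mug upright under the nozzle, the trigger back at its released angle, the stopcock across the pipe, the other things in place and the gripper clear above.

```bash
python3 -c "
from cell import robot
print(robot.read_state()['force'],robot.job_done())"
```

```text
the job is handed in; nothing more can be done
[ 0.11285199 -0.27848834 -0.56139558] None
```

I closed the stopcock to its stop, slid the white mug upright under the nozzle, then squeezed the trigger fully for about 1 s and let it spring back. The job was handed in at about 17 s, but the hand-in gave no verdict.

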